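# Turn the heat sink over onto its thermal pad

## Task

One of the two finned heat sinks is lying upside down, fins on the bench. Turn it over and leave it lying flat on its base, fins up, in the middle of the dark square pad on the aluminium plate, squared up with the pad. Leave the other heat sink, which is already fins up, where it is.

Things in the scene. Friction and masses are not known exactly. Their poses are not given: they have to be found in the camera images.
- sink (a point): centre (half-way up) of the upside-down heat sink: bare grey metal, 30 x 36 x 18 mm, 40 g: a 4 mm base plate with seven 2 mm fins. Axes: z from base to fin tips (down at the start), x along the fins (30 mm), y across them (36 mm). Can be gripped across any two opposite sides. Centre of mass 2 mm nearer the base. It stands by itself on a narrow side and tips over if pushed near its top.
- other_sink (a point): centre of the second, identical heat sink, which stands nearby the right way up (base on the bench, z axis up); it stays where it is
- pad (a point): middle of the pad's top: a dark grey 66 x 66 mm square lying flush in the middle of an aluminium plate, 100 x 100 mm, 6 mm thick, fixed to the bench (flat but for four screw heads 1.5 mm high near the corners). x and y run along the sides of pad and plate, z up; the top is 6 mm above the bench.
- bench_vice: grey bench vice bolted to the bench, an obstacle only: 110 mm tall; origin on the bench under it. Its solid part reaches 96 mm from the origin along its own +x (away from the robot), 60 mm along -x (its screw 110 mm), 53 mm along +y and 38 mm along -y. Keep a leaning gripper clear of it.
Not all that is in view belongs to the job. Leave any orange or red look-alike of the part that bears sink alone.

How it is judged:
By the outcome, as a careful person would: the job done as asked, in the order asked, and still so for the second after the job is handed in, with the robot touching nothing.
It also fails if it takes over 48 s, if anything falls off the work surface, if the arm or the gripper's body presses on something with over 40 N, if the wrist force passes 120 N, or if a joint passes its speed limit or range.

## Robot

A 6-joint arm with a two-finger parallel gripper is mounted at the origin on a cart in front of the work surface, level with it; the furniture and walls round the work are solid. World frame = base frame: x ahead of the robot, y to its left, z up, the work surface at z = 0. Lengths are in m, angles in degrees, forces in N, time in s.
With the tool pointing down it reaches from about 0.35 to 0.875 m from the base axis. Payload 4.2 kg.
Tool frame: the origin (TCP) lies midway between the tips of the shut fingers; the grasp point (between the pads) lies 19 mm behind it; z points along the fingers, y is the line along which they close (so a half turn about z gives the same grasp; the last joint's range is limited). The gripper opens to 87 mm and grips with 3 to 60 N. Pads are 19 mm wide; open, the fingers measure 117 mm over their backs; the gripper's body (75 mm by 190 mm) begins 51 mm behind the grasp point.
Start: joints at [79.045, 22.042, 0.453, 0, -68.411, -14.817], TCP at [0.272, 0.563, 0.223] pointing down, gripper open.
Joint ranges: [-179.83, 179.83], [-69.29, 118.12], [-61.27, 80.66], [-181.25, 117.63], [-171.15, -9.14], [-177.46, 177.46]. Speed limits (degrees/s): [159.86, 159.86, 180, 180, 180, 180].

## Interface

Orientations are given as a 3x3 rotation matrix whose columns are the frame's x, y, z axes.
In Python, from station import sense, capture, camera_params, finish_job gives the robot as it stands.
- The arm moves only by the tool drive_tool, never from a script. Its argument "rows" is a list of rows, each an object of numbers: "tx", "ty", "tz": the shift along the tool's x, y, z in cm; "ax", "ay", "az": the turn, a rotation vector about the tool's x, y, z in rad; "claw": the finger opening in cm, from 0 to 8.7. In form: [{"tx": .., "ty": .., "tz": .., "ax": .., "ay": .., "az": .., "claw": ..}, ...]. A call has 1 to 10 rows; each row shifts and turns the commanded pose from where the row before left it, along the tool's axes as they then stand; what a row does not reach is not made up. A row lasts 1/12 s, in which the tool goes at most 41.7 mm and 7.16 degrees, less where a joint would pass 70% of its speed; a pose out of reach is approached as far as the arm can. A call with a gripper value outside its range is refused whole. The fingers move at their own pace and stop on an object; the grip force is fixed at half the most. Time passes only in rows, so rows that do not move let the fingers close. It gives the time, the measured TCP pose, the force, the opening and the grip force at its end, in the units of the state.
- sense(): the state, without advancing time (a new reading comes with each control period).
- capture(name): name is "side" or "top" or "wrist"; returns (picture, depth): 384x512x3 uint8, red, green, blue; 384x512 float32, m along the optical axis (not along the pixel's ray), 0 where there is no reading.
- camera_params(name): a dict with "intrinsics" (3x3 intrinsics, pixels), "R" (3x3) and "t" (3): a world point X has camera coordinates R X + t; the wrist camera has in their place "tool_from_camera" (4x4, takes a point from camera to tool coordinates, whose origin is the TCP and whose axes are the flange's). Camera axes: x right, y down, z forward; pixel columns grow to the right and rows downward; lengths in m; the calibration is good to about 2 mm. The wrist camera is an equidistant fisheye: a pixel r from the principal point sees the ray r / f radians off the axis. A picture is of the moment at which its call begins: read the wrist's pose just before it. camera_params takes no time and is no camera call.
- finish_job(): hands the job in; it is judged then, once.
The state is a dict: "time_s": time; "joints": joint angles; "joint_velocities": joint speeds; "effort": joint torques, N m; "tcp_pos": TCP position; "ee_rot": TCP orientation; "wrist_force": force on the tool from outside, world axes, zero at the start; "moment": the same for the moment, N m; "gripper_width": opening from 0.0 (shut) to 1.0 (fully open); "gripper_force": force on a finger pad.
Only numpy, scipy, OpenCV 4.12 (cv2) and the standard library are available. Lean on these libraries where they do the work, as an engineer would, in place of code of your own. Each camera call takes 0.05 s, during which the arm holds its last target. There are 200 camera calls.

## Working session

There is one attempt and no reset: what is moved stays moved. The work goes in short steps, Python scripts to look and compute and a tool call to move; the robot and the scene stay as the last step left them, time stands still between calls to the robot, and variables do not carry over. Pictures are saved under pics/ and viewed, at most 10 in all, crops included, and the job is handed in when it is done.

Besides the shell and the picture viewer there is one more tool, called after "Request:" in YAML: its name, and indented under it one key for each argument. drive_tool: Moves the arm, as the interface text tells. Its arguments: {"type":"object","properties":{"rows":{"type":"array"}},"required":["rows"]}

```bash
ls; mkdir -p pics; python3 - <<'E'
from station import *
import cv2,numpy as np
for n in ["top","side"]:
    p,d=capture(n); cv2.imwrite(f"pics/{n}0.png",p[:,:,::-1]); np.savez(f"{n}0.npz",p=p,d=d)
    c=camera_params(n); R=np.array(c["R"]);print(n,c["intrinsics"],(-R.T@np.array(c["t"])).round(3),R.round(3).tolist())
s=sense();print(s["time_s"],s["tcp_pos"],np.round(s["ee_rot"],3).tolist(),s["wrist_force"],s["gripper_width"])
E
```

```text
pics
top [[450.73823048   0.         253.55664837]
 [  0.         450.73823048 194.01061251]
 [  0.           0.           1.        ]] [ 0.434 -0.11   0.899] [[0.03, -1.0, 0.008], [-0.994, -0.031, -0.107], [0.108, -0.004, -0.994]]
side [[417.96065653   0.         256.25042014]
 [  0.         417.96065653 194.80552344]
 [  0.           0.           1.        ]] [ 0.236 -1.006  0.49 ] [[0.956, -0.294, 0.004], [-0.124, -0.414, -0.902], [0.267, 0.861, -0.432]]
0.1 [0.27149175 0.56236172 0.22156835] [[0.9, -0.435, -0.001], [-0.435, -0.9, -0.002], [0.0, 0.002, -1.0]] [ 0.50861797  0.44008864 -0.01948968] 1.0017284450529234
```

View pics/top0.png

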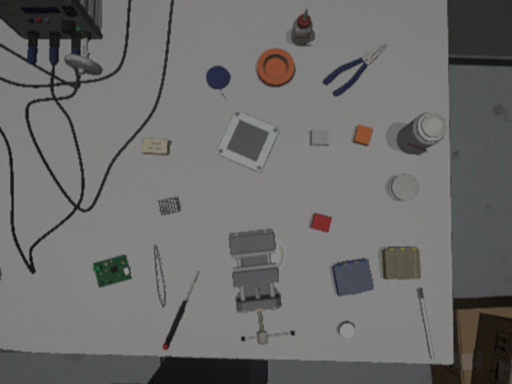

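View pics/side0.png

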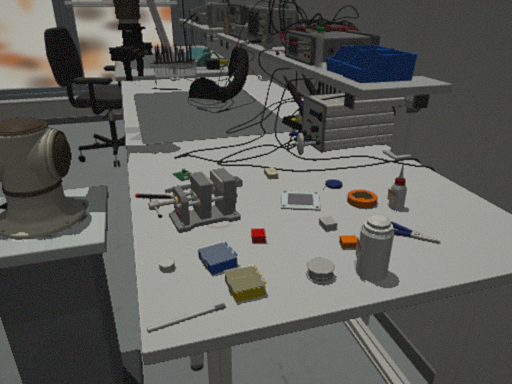

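Candidates in the top view: a grey block at (319,138) with a smooth top, a finned grey block at (169,205), orange (363,135) and red (321,222) look-alikes, and a cream part at (155,146). The smooth grey block should be the upside-down sink and the finned one the other sink. I'll check this in one crop and measure.

```bash
cat > h.py <<'E'
import numpy as np,cv2
from station import *
def ray(n,uv,z):
    c=camera_params(n);R=np.array(c["R"]);o=-R.T@np.array(c["t"])
    d=np.c_[np.atleast_2d(uv).astype(float),np.ones(len(np.atleast_2d(uv)))]@np.linalg.inv(np.array(c["intrinsics"])).T@R
    return o+d*((z-o[2])/d[:,2])[:,None]
def rect(n,mask,z,near):
    cs,_=cv2.findContours(mask.astype(np.uint8),cv2.RETR_EXTERNAL,cv2.CHAIN_APPROX_NONE)
    cs=[c for c in cs if cv2.contourArea(c)>40 and cv2.pointPolygonTest(c,near,False)>=0]
    if not cs: print("none",near);return
    P=ray(n,cs[0][:,0,:],z)[:,:2]
    r=cv2.minAreaRect((P*1000).astype(np.float32));return r,cv2.contourArea(cs[0])
E
python3 - <<'E'
from h import *
f=np.load("top0.npz");p,d=f["p"],f["d"]
s=np.load("side0.npz")["p"]
big=lambda a,y,x,h,w,k:cv2.resize(a[y:y+h,x:x+w],None,fx=k,fy=k,interpolation=cv2.INTER_NEAREST)
o=np.vstack([np.hstack([big(p,110,290,56,75,5),big(p,178,132,56,75,5)]),big(s,180,270,56,150,5)])
cv2.imwrite("pics/crop.png",o[:,:,::-1])
hsv=cv2.cvtColor(p,cv2.COLOR_RGB2HSV)
print(hsv[138,305:335].tolist());print(hsv[140,225:275:4].tolist())
g=p.astype(int).max(2)
print("pad",rect("top",g<120,.006,(248,140)));print(rect("top",g<150,.006,(248,140)))
for n,dep in (("top",d),("side",np.load("side0.npz")["d"])):
  c=camera_params(n);
  for (u,v) in ([(319,138),(169,205),(248,140),(290,100),(255,243),(255,275)] if n=="top" else []):
    z=dep[v,u]; X=np.linalg.inv(np.array(c["intrinsics"]))@[u*z,v*z,z]; print((u,v),(np.array(c["R"]).T@(X-np.array(c["t"]))).round(4))
E
```

```text
[[150, 2, 129], [60, 4, 130], [30, 2, 132], [30, 2, 128], [30, 2, 108], [60, 3, 83], [30, 9, 83], [30, 7, 114], [24, 10, 122], [18, 10, 122], [24, 11, 120], [30, 9, 119], [23, 9, 120], [15, 9, 120], [20, 6, 120], [23, 9, 119], [23, 9, 120], [23, 9, 116], [24, 11, 119], [30, 7, 117], [23, 9, 117], [15, 9, 117], [30, 8, 122], [40, 6, 125], [30, 2, 128], [30, 2, 129], [30, 2, 130], [0, 0, 130], [90, 2, 127], [0, 0, 127]]
[[90, 5, 141], [90, 4, 131], [135, 13, 81], [150, 7, 78], [130, 10, 80], [135, 6, 79], [120, 3, 79], [120, 7, 77], [130, 9, 81], [130, 10, 79], [105, 5, 95], [83, 7, 142], [90, 4, 139]]
pad (((639.5877075195312, -98.05744934082031), (66.71505737304688, 67.17640686035156), 68.02843475341797), 1014.5)
(((551.6771240234375, -121.02642822265625), (773.8026123046875, 1068.6280517578125), 1.9629547595977783), 195713.0)
(319, 138) [ 0.6453 -0.2406  0.0184]
(169, 205) [0.5032 0.0537 0.0054]
(248, 140) [ 0.6404 -0.099   0.0026]
(290, 100) [ 0.7285 -0.1829 -0.0033]
(255, 243) [ 0.4333 -0.1182  0.1066]
(255, 275) [ 0.3782 -0.1199  0.1076]
```

View pics/crop.png

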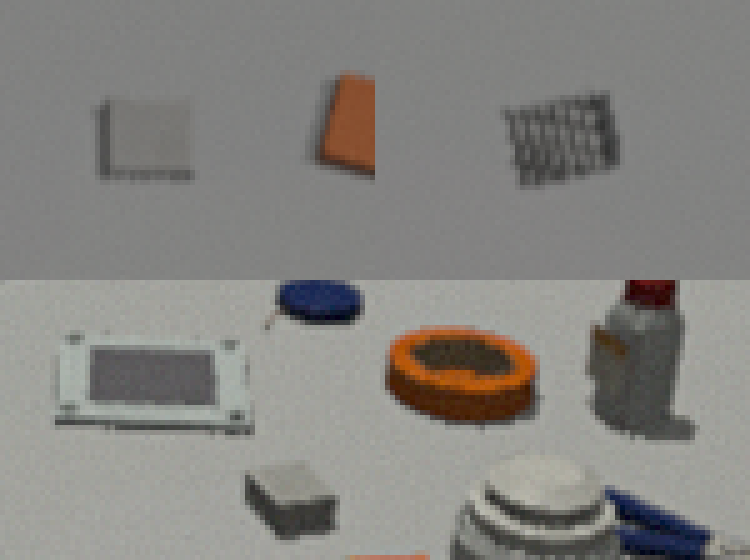

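The crop shows the block at (319,137) with a smooth top and a toothed lower edge. So it is base-up with its fins running along world x, and it is the part to turn. The block at (169,205) shows fins on top, so it stays. The pad is at (0.640,-0.098), at -22°. I'm heading above the sink at constant height.

Request:
drive_tool:
  rows:
    - {"tx": 3.1,"ty": 2.55,"claw": 8.7}
    - {"tx": 3.1,"ty": 2.55,"claw": 8.7}
    - {"tx": 3.1,"ty": 2.55,"claw": 8.7}
    - {"tx": 3.1,"ty": 2.55,"claw": 8.7}
    - {"tx": 3.1,"ty": 2.55,"claw": 8.7}
    - {"tx": 3.1,"ty": 2.55,"claw": 8.7}
    - {"tx": 3.1,"ty": 2.55,"claw": 8.7}
    - {"tx": 3.1,"ty": 2.55,"claw": 8.7}
    - {"tx": 3.1,"ty": 2.55,"claw": 8.7}
    - {"tx": 3.1,"ty": 2.55,"claw": 8.7}

```text
invalid input at $.rows[0]: expected keys tx, ty, tz, ax, ay, az, claw
```

```bash
cat >> h.py <<'E'
from scipy.spatial.transform import Rotation as Ro
def goal(az,lean):  # tool x at azimuth az when down; then turned by lean (deg) about tool y
    a=np.radians(az);x=np.array([np.cos(a),np.sin(a),0]);z=np.array([0,0,-1.]);y=np.cross(z,x)
    return np.c_[x,y,z]@Ro.from_euler("y",lean,degrees=True).as_matrix()
def to(p,R):
    s=sense();p0=np.array(s["tcp_pos"]);R0=np.array(s["ee_rot"])
    print("t",round(s["time_s"],2),"p",p0.round(4),"shift now-frame cm",(100*R0.T@(p-p0)).round(2),"turn",Ro.from_matrix(R0.T@R).as_rotvec().round(3),"shift goal-frame",(100*R.T@(p-p0)).round(2))
    print("F",np.round(s["wrist_force"],1),"w",round(s["gripper_width"]*8.7,2),"gf",s["gripper_force"],"j",np.round(s["joints"],1))
E
python3 - <<'E'
from h import *
f=np.load("top0.npz");p=cv2.medianBlur(f["p"],3);hsv=cv2.cvtColor(p,cv2.COLOR_RGB2HSV).astype(int)
m=(hsv[:,:,1]>=6)&(hsv[:,:,0]<45)&(hsv[:,:,2]>100)
m[:, :295]=0;m[:,345:]=0
m=cv2.morphologyEx(m.astype(np.uint8),cv2.MORPH_CLOSE,np.ones((3,3)))
print(rect("top",m,.018,(319,138)))
g=p.max(2);print("other",rect("top",g<108,.018,(169,205)))
print(ray("top",[(363,133),(253,232),(262,340)],[.018,.1,.05][0]))
to(np.array([.645,-.24,.2]),goal(-90,0))
E
```

```text
(((648.5209350585938, -241.79983520507812), (30.543323516845703, 33.87885665893555), 1.8150843381881714), 208.5)
other (((501.0403747558594, 50.13146209716797), (31.66653823852539, 40.88999938964844), 14.215646743774414), 292.0)
[[ 0.65839871 -0.32859767  0.018     ]
 [ 0.45450184 -0.11465051  0.018     ]
 [ 0.2504955  -0.13791669  0.018     ]]
t 0.1 p [0.2715 0.5624 0.2216] shift now-frame cm [68.53 56.    2.27] turn [ 2.000e-03 -1.000e-03  1.121e+00] shift goal-frame [ 80.24 -37.35   2.16]
F [ 0.5  0.4 -0. ] w 8.72 gf 0.0 j [ 79.   22.1   0.4  -0.  -68.4 -14.8]
```

Request:
drive_tool:
  rows:
    - {"tx": 3.1,"ty": 2.55,"tz": 0,"ax": 0,"ay": 0,"az": 0,"claw": 8.7}
    - {"tx": 3.1,"ty": 2.55,"tz": 0,"ax": 0,"ay": 0,"az": 0,"claw": 8.7}
    - {"tx": 3.1,"ty": 2.55,"tz": 0,"ax": 0,"ay": 0,"az": 0,"claw": 8.7}
    - {"tx": 3.1,"ty": 2.55,"tz": 0,"ax": 0,"ay": 0,"az": 0,"claw": 8.7}
    - {"tx": 3.1,"ty": 2.55,"tz": 0,"ax": 0,"ay": 0,"az": 0,"claw": 8.7}
    - {"tx": 3.1,"ty": 2.55,"tz": 0,"ax": 0,"ay": 0,"az": 0,"claw": 8.7}
    - {"tx": 3.1,"ty": 2.55,"tz": 0,"ax": 0,"ay": 0,"az": 0,"claw": 8.7}
    - {"tx": 3.1,"ty": 2.55,"tz": 0,"ax": 0,"ay": 0,"az": 0,"claw": 8.7}
    - {"tx": 3.1,"ty": 2.55,"tz": 0,"ax": 0,"ay": 0,"az": 0,"claw": 8.7}
    - {"tx": 3.1,"ty": 2.55,"tz": 0,"ax": 0,"ay": 0,"az": 0,"claw": 8.7}

```text
time_s: 0.93
tcp_pos: [0.4401, 0.1964, 0.2224]
ee_rot: [[0.901, -0.434, -0.0], [-0.434, -0.901, -0.0], [-0.0, 0.0, -1.0]]
wrist_force: [0.9, 0.6, 0.2]
gripper_width: 1.0
gripper_force: 0.0
```

Request:
drive_tool:
  rows:
    - {"tx": 3.1,"ty": 2.55,"tz": 0,"ax": 0,"ay": 0,"az": 0,"claw": 8.7}
    - {"tx": 3.1,"ty": 2.55,"tz": 0,"ax": 0,"ay": 0,"az": 0,"claw": 8.7}
    - {"tx": 3.1,"ty": 2.55,"tz": 0,"ax": 0,"ay": 0,"az": 0,"claw": 8.7}
    - {"tx": 3.1,"ty": 2.55,"tz": 0,"ax": 0,"ay": 0,"az": 0,"claw": 8.7}
    - {"tx": 3.1,"ty": 2.55,"tz": 0,"ax": 0,"ay": 0,"az": 0,"claw": 8.7}
    - {"tx": 3.1,"ty": 2.55,"tz": 0,"ax": 0,"ay": 0,"az": 0,"claw": 8.7}
    - {"tx": 3.1,"ty": 2.55,"tz": 0,"ax": 0,"ay": 0,"az": 0,"claw": 8.7}
    - {"tx": 3.1,"ty": 2.55,"tz": 0,"ax": 0,"ay": 0,"az": 0,"claw": 8.7}
    - {"tx": 3.1,"ty": 2.55,"tz": 0,"ax": 0,"ay": 0,"az": 0,"claw": 8.7}
    - {"tx": 3.1,"ty": 2.55,"tz": 0,"ax": 0,"ay": 0,"az": 0,"claw": 8.7}

```text
time_s: 1.77
tcp_pos: [0.6085, -0.168, 0.222]
ee_rot: [[0.9, -0.435, -0.001], [-0.435, -0.9, 0.0], [-0.001, 0.0, -1.0]]
wrist_force: [1.0, 0.4, 1.0]
gripper_width: 1.0
gripper_force: 0.0
```

Request:
drive_tool:
  rows:
    - {"tx": 3.1,"ty": 2.55,"tz": 0,"ax": 0,"ay": 0,"az": 0.12,"claw": 8.7}
    - {"tx": 0,"ty": 0,"tz": 0,"ax": 0,"ay": 0,"az": 0.12,"claw": 8.7}
    - {"tx": 0,"ty": 0,"tz": 0,"ax": 0,"ay": 0,"az": 0.12,"claw": 8.7}
    - {"tx": 0,"ty": 0,"tz": 0,"ax": 0,"ay": 0,"az": 0.12,"claw": 8.7}
    - {"tx": 0,"ty": 0,"tz": 0,"ax": 0,"ay": 0,"az": 0.12,"claw": 8.7}
    - {"tx": 0,"ty": 0,"tz": 0,"ax": 0,"ay": 0,"az": 0.12,"claw": 8.7}
    - {"tx": 0,"ty": 0,"tz": 0,"ax": 0,"ay": 0,"az": 0.12,"claw": 8.7}
    - {"tx": 0,"ty": 0,"tz": 0,"ax": 0,"ay": 0,"az": 0.12,"claw": 8.7}
    - {"tx": 0,"ty": 0,"tz": 0,"ax": 0,"ay": 0,"az": 0.12,"claw": 8.7}
    - {"tx": 0,"ty": 0,"tz": 0,"ax": 0,"ay": 0,"az": 0,"claw": 8.7}

```text
time_s: 2.6
tcp_pos: [0.6248, -0.2024, 0.2219]
ee_rot: [[0.039, -0.999, -0.001], [-0.999, -0.039, 0.0], [-0.0, 0.001, -1.0]]
wrist_force: [-0.4, 0.0, 0.4]
gripper_width: 1.002
gripper_force: 0.0
```

```bash
cat >> h.py <<'E'
def wray(uv,z,s=None):
    c=camera_params("wrist");K=np.array(c["intrinsics"]);T=np.array(c["tool_from_camera"]);s=s or sense()
    q=(np.atleast_2d(uv)-K[:2,2])/[K[0,0],K[1,1]];r=np.linalg.norm(q,axis=1)
    d=np.c_[q/np.maximum(r,1e-9)[:,None]*np.sin(r)[:,None],np.cos(r)]
    R=np.array(s["ee_rot"]);o=R@T[:3,3]+s["tcp_pos"];d=d@(R@T[:3,:3]).T
    return o+d*((z-o[2])/d[:,2])[:,None]
E
python3 - <<'E'
from h import *
s=sense();p,d=capture("wrist");np.savez("w1.npz",p=p,d=d,pos=s["tcp_pos"],R=s["ee_rot"])
c=camera_params("wrist");print(np.round(c["intrinsics"],1).tolist(),np.round(c["tool_from_camera"],3).tolist())
cv2.imwrite("pics/w1.png",p[:,:,::-1]);print(s["joints"])
E
```

```text
[[297.3, 0.0, 258.2], [0.0, 297.3, 193.1], [0.0, 0.0, 1.0]] [[0.0, -0.955, -0.297, 0.082], [1.0, 0.0, -0.0, -0.0], [0.001, -0.297, 0.955, -0.161], [0.0, 0.0, 0.0, 1.0]]
[-3.87440057e+00  2.52251586e+01  5.36909041e+00 -1.75667473e-02
 -7.02205391e+01  6.10448171e+00]
```

View pics/w1.png

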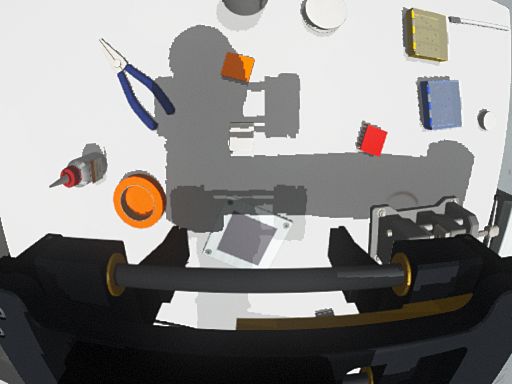

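The wrist view shows the sink at about (241,138), half in shadow, the pad at (248,238) and the orange block at (238,67). I'll measure the sink by height from the depth picture, and the pad by its dark mask.

```bash
python3 - <<'E'
from h import *
f=np.load("w1.npz");p,d=f["p"],f["d"];s=dict(tcp_pos=f["pos"],ee_rot=f["R"])
c=camera_params("wrist");K=np.array(c["intrinsics"]);T=np.array(c["tool_from_camera"])
v,u=np.mgrid[:384,:512];q=np.dstack([u-K[0,2],v-K[1,2]])/K[0,0];r=np.linalg.norm(q,axis=2)
dr=np.dstack([q/r[...,None]*np.tan(r)[...,None],np.ones_like(r)])
X=(dr*d[...,None])@T[:3,:3].T+T[:3,3];W=X@s["ee_rot"].T+s["tcp_pos"]
sel=(abs(W[...,0]-.648)<.04)&(abs(W[...,1]+.242)<.04)&(d>0)
print("bench z",np.median(W[...,2][sel&(W[...,2]<.01)]),"top z",np.median(W[...,2][sel&(W[...,2]>.012)]))
m=sel&(W[...,2]>np.median(W[...,2][sel&(W[...,2]<.01)])+.013)
print(m.sum(),cv2.minAreaRect((W[m][:,:2]*1000).astype(np.float32)))
g=p.max(2).astype(int);print(g[238,225:275:5])
cs,_=cv2.findContours(((g<115)&(W[...,2]<.03)).astype(np.uint8),cv2.RETR_EXTERNAL,cv2.CHAIN_APPROX_NONE)
for k in cs:
    if cv2.pointPolygonTest(k,(248,236),False)>=0:
        P=wray(k[:,0,:],.006,s)[:,:2];print("pad",cv2.minAreaRect((P*1000).astype(np.float32)))
cv2.imwrite("pics/w1c.png",cv2.resize(p[110:280,190:310],None,fx=4,fy=3.5,interpolation=cv2.INTER_NEAREST)[:,:,::-1])
E
```

```text
bench z -0.001552301026239461 top z 0.32593332443714274
28478 ((653.4212646484375, -235.93324279785156), (84.61238098144531, 52.38924026489258), 21.061626434326172)
[124 124 124 126 130 131 129 140 152 149]
```

View pics/w1c.png

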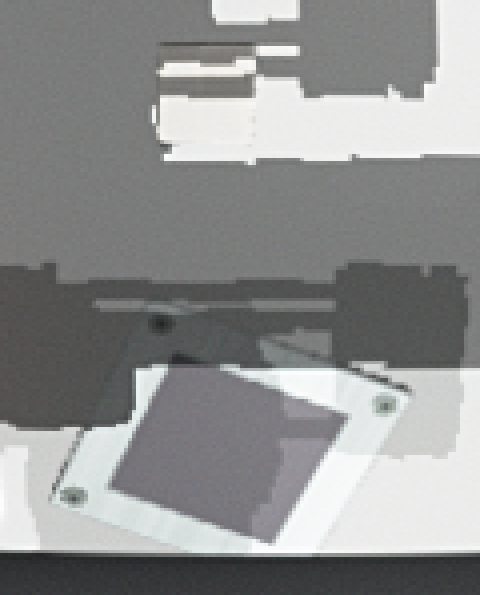

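```bash
python3 - <<'E'
from h import *
f=np.load("w1.npz");s=dict(tcp_pos=f["pos"],ee_rot=f["R"])
P=wray([(230,122.3),(253.7,122.3),(253.7,151.4),(230,151.4)],.018,s);print(P.round(4),P.mean(0))
P=wray([(235,210.6),(277.5,228.6),(258,265.7),(216.8,249.1)],.006,s);print(P.round(4),P.mean(0),cv2.minAreaRect((P[:,:2]*1000).astype(np.float32)))
to(np.array([.648,-.2418,.1]),goal(-89,40));to(np.array([.648,-.2418,.1]),goal(-89,-40))
E
```

```text
[[ 0.6618 -0.2601  0.018 ]
 [ 0.6328 -0.261   0.018 ]
 [ 0.6315 -0.2248  0.018 ]
 [ 0.6609 -0.2239  0.018 ]] [ 0.64677254 -0.24245026  0.018     ]
[[ 0.6541 -0.1412  0.006 ]
 [ 0.5949 -0.1168  0.006 ]
 [ 0.6196 -0.0558  0.006 ]
 [ 0.6798 -0.0808  0.006 ]] [ 0.63713074 -0.09864852  0.006     ] ((637.1160278320312, -98.67366027832031), (65.82884216308594, 65.18933868408203), 67.47412109375)
t 2.65 p [ 0.6249 -0.2023  0.222 ] shift now-frame cm [ 4.05 -2.15 12.19] turn [-0.008  0.698  0.025] shift goal-frame [-4.79 -2.24 11.9 ]
F [0.1 0.  0. ] w 8.69 gf 0.0 j [ -3.9  25.2   5.4  -0.  -70.2   6.4]
t 2.65 p [ 0.6249 -0.2023  0.222 ] shift now-frame cm [ 4.05 -2.15 12.19] turn [ 0.01  -0.698  0.025] shift goal-frame [10.89 -2.24  6.78]
F [0.1 0.  0. ] w 8.69 gf 0.0 j [ -3.9  25.2   5.4  -0.  -70.2   6.4]
```

Request:
drive_tool:
  rows:
    - {"tx": 0,"ty": -2.2,"tz": 0,"ax": 0,"ay": 0.117,"az": 0,"claw": 8.7}
    - {"tx": 0,"ty": 0,"tz": 0,"ax": 0,"ay": 0.117,"az": 0,"claw": 8.7}
    - {"tx": 0,"ty": 0,"tz": 0,"ax": 0,"ay": 0.117,"az": 0,"claw": 8.7}
    - {"tx": 0,"ty": 0,"tz": 0,"ax": 0,"ay": 0.117,"az": 0,"claw": 8.7}
    - {"tx": 0,"ty": 0,"tz": 0,"ax": 0,"ay": 0.117,"az": 0,"claw": 8.7}
    - {"tx": 0,"ty": 0,"tz": 0,"ax": 0,"ay": 0.117,"az": 0,"claw": 8.7}
    - {"tx": 0,"ty": 0,"tz": 0,"ax": 0,"ay": 0,"az": 0,"claw": 8.7}

```text
time_s: 3.23
tcp_pos: [0.6454, -0.1996, 0.2187]
ee_rot: [[0.045, -0.999, 0.023], [-0.759, -0.049, -0.649], [0.65, 0.011, -0.76]]
wrist_force: [-0.4, -0.0, -1.2]
gripper_width: 1.002
gripper_force: 0.0
```

```bash
python3 - <<'E'
from h import *
to(np.array([.6468,-.2455,.009]),goal(-88.4,40))
E
```

```text
t 3.23 p [ 0.6454 -0.1996  0.2187] shift now-frame cm [-10.14  -0.15  18.92] turn [-0.005 -0.009  0.023] shift goal-frame [-9.96 -0.02 19.01]
F [-0.4 -0.  -1.2] w 8.72 gf 0.0 j [  9.8  26.1 -19.1  47.1 -61.5 -36.3]
```

Request:
drive_tool:
  rows:
    - {"tx": -3.3,"ty": 0,"tz": 0,"ax": -0.005,"ay": -0.009,"az": 0.023,"claw": 8.7}
    - {"tx": -3.3,"ty": 0,"tz": 0,"ax": 0,"ay": 0,"az": 0,"claw": 8.7}
    - {"tx": -3.3,"ty": 0,"tz": 0,"ax": 0,"ay": 0,"az": 0,"claw": 8.7}
    - {"tx": 0,"ty": 0,"tz": 4,"ax": 0,"ay": 0,"az": 0,"claw": 8.7}
    - {"tx": 0,"ty": 0,"tz": 4,"ax": 0,"ay": 0,"az": 0,"claw": 8.7}
    - {"tx": 0,"ty": 0,"tz": 4,"ax": 0,"ay": 0,"az": 0,"claw": 8.7}
    - {"tx": 0,"ty": 0,"tz": 3,"ax": 0,"ay": 0,"az": 0,"claw": 8.7}
    - {"tx": 0,"ty": 0,"tz": 2,"ax": 0,"ay": 0,"az": 0,"claw": 8.7}
    - {"tx": 0,"ty": 0,"tz": 0,"ax": 0,"ay": 0,"az": 0,"claw": 8.7}

```text
time_s: 3.98
tcp_pos: [0.646, -0.2378, 0.0245]
ee_rot: [[0.011, -1.0, 0.012], [-0.77, -0.016, -0.638], [0.638, -0.003, -0.77]]
wrist_force: [0.1, -0.2, -0.6]
gripper_width: 0.998
gripper_force: 0.0
```

```bash
python3 - <<'E'
from h import *
to(np.array([.6468,-.2455,.009]),goal(-88.4,40))
E
```

```text
t 3.98 p [ 0.646  -0.2378  0.0245] shift now-frame cm [-0.39 -0.06  1.68] turn [ 0.006  0.006 -0.011] shift goal-frame [-0.4  -0.06  1.68]
F [ 0.1 -0.2 -0.6] w 8.68 gf 0.0 j [  2.1  38.6 -30.3  65.8 -44.4 -59.4]
```

Request:
drive_tool:
  rows:
    - {"tx": -0.4,"ty": -0.06,"tz": 0.8,"ax": 0,"ay": 0,"az": -0.011,"claw": 8.7}
    - {"tx": 0,"ty": 0,"tz": 0.8,"ax": 0,"ay": 0,"az": 0,"claw": 6}
    - {"tx": 0,"ty": 0,"tz": 0,"ax": 0,"ay": 0,"az": 0,"claw": 4}
    - {"tx": 0,"ty": 0,"tz": 0,"ax": 0,"ay": 0,"az": 0,"claw": 3.4}
    - {"tx": 0,"ty": 0,"tz": 0,"ax": 0,"ay": 0,"az": 0,"claw": 2.5}
    - {"tx": 0,"ty": 0,"tz": 0,"ax": 0,"ay": 0,"az": 0,"claw": 2}
    - {"tx": 0,"ty": 0,"tz": 0,"ax": 0,"ay": 0,"az": 0,"claw": 2}
    - {"tx": 0,"ty": 0,"tz": 0,"ax": 0,"ay": 0,"az": 0,"claw": 2}

```text
time_s: 4.65
tcp_pos: [0.6504, -0.2408, 0.014]
ee_rot: [[0.02, -1.0, 0.022], [-0.769, -0.029, -0.638], [0.639, -0.005, -0.769]]
wrist_force: [-1.0, 0.8, -0.2]
gripper_width: 0.555
gripper_force: 0.0
```

```bash
python3 - <<'E'
from h import *
to(np.array([.6468,-.2455,.009]),goal(-88.4,40))
to(np.array([.6468,-.2455,.16]),goal(-88.4,40))
E
```

```text
t 4.65 p [ 0.6504 -0.2408  0.014 ] shift now-frame cm [0.04 0.37 0.67] turn [-0.004  0.005 -0.002] shift goal-frame [0.03 0.37 0.67]
F [-1.   0.8 -0.2] w 4.83 gf 0.0 j [  1.2  39.5 -30.6  68.4 -43.4 -60.9]
t 4.65 p [ 0.6504 -0.2408  0.014 ] shift now-frame cm [  9.68   0.3  -10.95] turn [-0.004  0.005 -0.002] shift goal-frame [  9.74   0.37 -10.89]
F [-1.   0.8 -0.2] w 4.83 gf 0.0 j [  1.2  39.5 -30.6  68.4 -43.4 -60.9]
```

Request:
drive_tool:
  rows:
    - {"tx": 0,"ty": 0.37,"tz": 0,"ax": 0,"ay": 0,"az": 0,"claw": 4.8}
    - {"tx": 0,"ty": 0,"tz": 0.35,"ax": 0,"ay": 0,"az": 0,"claw": 4.8}
    - {"tx": 0,"ty": 0,"tz": 0.3,"ax": 0,"ay": 0,"az": 0,"claw": 4.8}
    - {"tx": 0,"ty": 0,"tz": 0,"ax": 0,"ay": 0,"az": 0,"claw": 4.8}

```text
time_s: 4.98
tcp_pos: [0.6458, -0.2461, 0.0078]
ee_rot: [[0.02, -1.0, 0.02], [-0.769, -0.028, -0.638], [0.639, -0.003, -0.769]]
wrist_force: [-0.3, -0.7, -0.5]
gripper_width: 0.551
gripper_force: 0.0
```

```bash
python3 - <<'E'
from h import *
to(np.array([.6468,-.2455,.009]),goal(-88.4,40))
p,d=capture("side");cv2.imwrite("pics/s2.png",cv2.resize(p[180:270,260:400],None,fx=5,fy=5)[:,:,::-1])
E
```

```text
t 4.98 p [ 0.6458 -0.2461  0.0078] shift now-frame cm [ 0.03 -0.1  -0.13] turn [-0.002  0.005 -0.002] shift goal-frame [ 0.03 -0.1  -0.13]
F [-0.3 -0.7 -0.5] w 4.79 gf 0.0 j [  0.4  39.8 -31.4  70.  -42.8 -62. ]
```

View pics/s2.png

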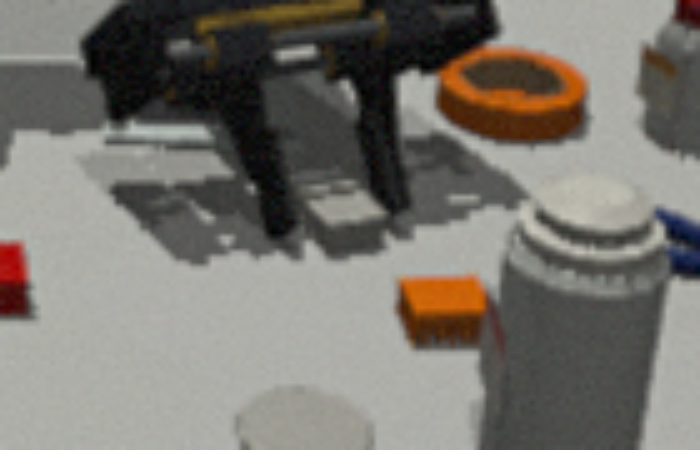

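The fingers straddle the sink, which sits at crop (345,215). The tool leans as planned, with its body toward +y. Closing.

Request:
drive_tool:
  rows:
    - {"tx": 0,"ty": -0.1,"tz": -0.05,"ax": 0,"ay": 0,"az": 0,"claw": 3.8}
    - {"tx": 0,"ty": 0,"tz": 0,"ax": 0,"ay": 0,"az": 0,"claw": 3.2}
    - {"tx": 0,"ty": 0,"tz": 0,"ax": 0,"ay": 0,"az": 0,"claw": 2.5}
    - {"tx": 0,"ty": 0,"tz": 0,"ax": 0,"ay": 0,"az": 0,"claw": 2}
    - {"tx": 0,"ty": 0,"tz": 0,"ax": 0,"ay": 0,"az": 0,"claw": 2}
    - {"tx": 0,"ty": 0,"tz": 0,"ax": 0,"ay": 0,"az": 0,"claw": 2}
    - {"tx": 0,"ty": 0,"tz": 0,"ax": 0,"ay": 0,"az": 0,"claw": 2}
    - {"tx": 0,"ty": 0,"tz": 0,"ax": 0,"ay": 0,"az": 0,"claw": 2}

```text
time_s: 5.7
tcp_pos: [0.6476, -0.2451, 0.0089]
ee_rot: [[0.02, -1.0, 0.022], [-0.769, -0.029, -0.638], [0.639, -0.004, -0.769]]
wrist_force: [0.3, 0.4, 0.3]
gripper_width: 0.336
gripper_force: 30.0
```

```bash
python3 - <<'E'
from h import *
to(np.array([.6468,-.2455,.17]),goal(-88.4,40))
E
```

```text
t 5.7 p [ 0.6476 -0.2451  0.0089] shift now-frame cm [ 1.032e+01  1.000e-02 -1.237e+01] turn [-0.004  0.005 -0.002] shift goal-frame [ 10.39   0.08 -12.32]
F [0.3 0.4 0.3] w 2.92 gf 29.999915342777967 j [  0.5  39.8 -31.2  69.8 -42.9 -61.8]
```

Request:
drive_tool:
  rows:
    - {"tx": 1.3,"ty": 0,"tz": -1.55,"ax": 0,"ay": 0,"az": 0,"claw": 2}
    - {"tx": 2.5,"ty": 0,"tz": -3,"ax": 0,"ay": 0,"az": 0,"claw": 2}
    - {"tx": 2.5,"ty": 0,"tz": -3,"ax": 0,"ay": 0,"az": 0,"claw": 2}
    - {"tx": 2.5,"ty": 0,"tz": -3,"ax": 0,"ay": 0,"az": 0,"claw": 2}
    - {"tx": 1.5,"ty": 0,"tz": -1.8,"ax": 0,"ay": 0,"az": 0,"claw": 2}
    - {"tx": 0,"ty": 0,"tz": 0,"ax": 0,"ay": -0.11,"az": 0,"claw": 2}
    - {"tx": 0,"ty": 0,"tz": 0,"ax": 0,"ay": -0.11,"az": 0,"claw": 2}
    - {"tx": 0,"ty": 0,"tz": 0,"ax": 0,"ay": -0.11,"az": 0,"claw": 2}
    - {"tx": 0,"ty": 0,"tz": 0,"ax": 0,"ay": -0.11,"az": 0,"claw": 2}
    - {"tx": 0,"ty": 0,"tz": 0,"ax": 0,"ay": -0.11,"az": 0,"claw": 2}

```text
time_s: 6.53
tcp_pos: [0.6472, -0.244, 0.1704]
ee_rot: [[0.03, -1.0, 0.01], [-0.99, -0.031, -0.136], [0.136, -0.006, -0.991]]
wrist_force: [-0.5, -1.6, -0.2]
gripper_width: 0.339
gripper_force: 30.0
```

Request:
drive_tool:
  rows:
    - {"tx": 0,"ty": 0,"tz": 0,"ax": 0,"ay": -0.11,"az": 0.07,"claw": 2}
    - {"tx": 0,"ty": 0,"tz": 0,"ax": 0,"ay": 0,"az": 0.1,"claw": 2}
    - {"tx": 0,"ty": 0,"tz": 0,"ax": 0,"ay": 0,"az": 0.1,"claw": 2}
    - {"tx": 0,"ty": 0,"tz": 0,"ax": 0,"ay": 0,"az": 0.1,"claw": 2}
    - {"tx": 0,"ty": 0,"tz": 0,"ax": 0,"ay": -0.11,"az": 0,"claw": 2}
    - {"tx": 0,"ty": 0,"tz": 0,"ax": 0,"ay": -0.11,"az": 0,"claw": 2}
    - {"tx": 0,"ty": 0,"tz": 0,"ax": 0,"ay": -0.11,"az": 0,"claw": 2}
    - {"tx": 0,"ty": 0,"tz": 0,"ax": 0,"ay": -0.11,"az": 0,"claw": 2}
    - {"tx": 0,"ty": 0,"tz": 0,"ax": 0,"ay": -0.11,"az": 0,"claw": 2}
    - {"tx": 0,"ty": 0,"tz": 0,"ax": 0,"ay": 0,"az": 0,"claw": 2}

```text
time_s: 7.37
tcp_pos: [0.6452, -0.2493, 0.1676]
ee_rot: [[-0.285, -0.941, 0.182], [-0.819, 0.338, 0.464], [-0.498, -0.017, -0.867]]
wrist_force: [-0.3, 0.3, -1.0]
gripper_width: 0.339
gripper_force: 30.0
```

```bash
python3 - <<'E'
from h import *
R=goal(-112.5,-50);C=np.array([.638,-.0985,.024])
to(C-R@[-.002,0,-.0017],R);to(C+[0,0,.06]-R@[-.002,0,-.0017],R)
E
```

```text
t 7.37 p [ 0.6452 -0.2493  0.1676] shift now-frame cm [-4.86  6.02 19.54] turn [ 0.018 -0.35   0.048] shift goal-frame [ 2.42  6.44 19.86]
F [-0.3  0.3 -1. ] w 2.95 gf 29.99873067252338 j [-22.4  33.6  17.2 -30.9 -76.3  11.1]
t 7.37 p [ 0.6452 -0.2493  0.1676] shift now-frame cm [-7.85  5.92 14.34] turn [ 0.018 -0.35   0.048] shift goal-frame [-2.17  6.44 16.01]
F [-0.3  0.3 -1. ] w 2.95 gf 29.99873067252338 j [-22.4  33.6  17.2 -30.9 -76.3  11.1]
```

Request:
drive_tool:
  rows:
    - {"tx": 0,"ty": 0,"tz": 0,"ax": 0.005,"ay": -0.09,"az": 0.012,"claw": 2}
    - {"tx": 0,"ty": 0,"tz": 0,"ax": 0.005,"ay": -0.09,"az": 0.012,"claw": 2}
    - {"tx": 0,"ty": 0,"tz": 0,"ax": 0.004,"ay": -0.085,"az": 0.012,"claw": 2}
    - {"tx": 0,"ty": 0,"tz": 0,"ax": 0.004,"ay": -0.085,"az": 0.012,"claw": 2}
    - {"tx": -0.5,"ty": 1.3,"tz": 3.2,"ax": 0,"ay": 0,"az": 0,"claw": 2}
    - {"tx": -0.5,"ty": 1.3,"tz": 3.2,"ax": 0,"ay": 0,"az": 0,"claw": 2}
    - {"tx": -0.4,"ty": 1.3,"tz": 3.2,"ax": 0,"ay": 0,"az": 0,"claw": 2}
    - {"tx": -0.4,"ty": 1.3,"tz": 3.2,"ax": 0,"ay": 0,"az": 0,"claw": 2}
    - {"tx": -0.4,"ty": 1.2,"tz": 3.2,"ax": 0,"ay": 0,"az": 0,"claw": 2}
    - {"tx": 0,"ty": 0,"tz": 0,"ax": 0,"ay": 0,"az": 0,"claw": 2}

```text
time_s: 8.2
tcp_pos: [0.6359, -0.0882, 0.0793]
ee_rot: [[-0.245, -0.928, 0.28], [-0.597, 0.372, 0.711], [-0.764, 0.007, -0.645]]
wrist_force: [-2.0, 0.2, -0.5]
gripper_width: 0.339
gripper_force: 30.0
```

```bash
python3 - <<'E'
from h import *
R=goal(-112.5,-50);C=np.array([.638,-.0985,.024])
to(C-R@[-.002,0,-.0017],R);to(C+[0,0,.06]-R@[-.002,0,-.0017],R)
p,d=capture("side");cv2.imwrite("pics/s3.png",cv2.resize(p[150:240,230:370],None,fx=5,fy=5)[:,:,::-1])
E
```

```text
t 8.2 p [ 0.6359 -0.0882  0.0793] shift now-frame cm [ 4.99 -0.62  3.06] turn [ 0.013 -0.003  0.002] shift goal-frame [ 4.99 -0.59  3.06]
F [-2.   0.2 -0.5] w 2.95 gf 29.99937219545245 j [-20.7  36.7   4.1 -54.9 -69.2  25. ]
t 8.2 p [ 0.6359 -0.0882  0.0793] shift now-frame cm [ 0.4  -0.57 -0.81] turn [ 0.013 -0.003  0.002] shift goal-frame [ 0.4  -0.59 -0.8 ]
F [-2.   0.2 -0.5] w 2.95 gf 29.99937219545245 j [-20.7  36.7   4.1 -54.9 -69.2  25. ]
```

View pics/s3.png

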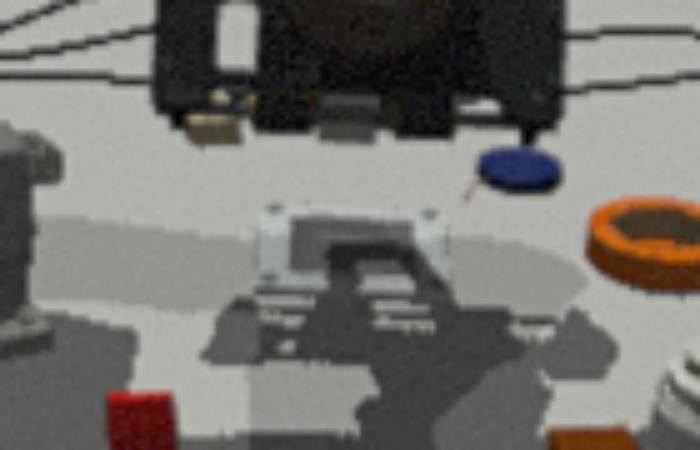

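The sink is held at crop (350,118), with its base facing -y and standing on edge over the plate. Lowering.

Request:
drive_tool:
  rows:
    - {"tx": 0.4,"ty": -0.6,"tz": -0.8,"ax": 0.013,"ay": 0,"az": 0.002,"claw": 2}
    - {"tx": 1.4,"ty": 0,"tz": 1.2,"ax": 0,"ay": 0,"az": 0,"claw": 2}
    - {"tx": 1.4,"ty": 0,"tz": 1.2,"ax": 0,"ay": 0,"az": 0,"claw": 2}
    - {"tx": 1.3,"ty": 0,"tz": 1.1,"ax": 0,"ay": 0,"az": 0,"claw": 2}
    - {"tx": 0,"ty": 0,"tz": 0,"ax": 0,"ay": 0,"az": 0,"claw": 2}
    - {"tx": 0,"ty": 0,"tz": 0,"ax": 0,"ay": 0,"az": 0,"claw": 2}

```text
time_s: 8.75
tcp_pos: [0.6421, -0.1071, 0.0308]
ee_rot: [[-0.244, -0.922, 0.302], [-0.599, 0.388, 0.7], [-0.763, -0.01, -0.647]]
wrist_force: [-0.3, 0.1, -0.1]
gripper_width: 0.342
gripper_force: 30.0
```

```bash
python3 - <<'E'
from h import *
R=goal(-112.5,-50);C=np.array([.638,-.0985,.024])
to(C-R@[-.002,0,-.0017],R);print(np.round(sense()["ee_rot"],3).tolist())
E
```

```text
t 8.75 p [ 0.6421 -0.1071  0.0308] shift now-frame cm [0.3  0.73 1.09] turn [-0.011 -0.005  0.004] shift goal-frame [0.31 0.71 1.1 ]
F [-0.3  0.1 -0.1] w 2.97 gf 30.000176299363375 j [-22.3  41.    4.5 -56.1 -66.7  29.7]
[[-0.244, -0.922, 0.302], [-0.599, 0.388, 0.7], [-0.763, -0.01, -0.647]]
```

Request:
drive_tool:
  rows:
    - {"tx": 0,"ty": 0.7,"tz": 0.8,"ax": -0.01,"ay": -0.005,"az": 0.004,"claw": 2}
    - {"tx": 0,"ty": 0,"tz": 0,"ax": 0,"ay": 0,"az": 0,"claw": 2}
    - {"tx": 0,"ty": 0,"tz": 0,"ax": 0,"ay": 0,"az": 0,"claw": 2}

```text
time_s: 9.0
tcp_pos: [0.6382, -0.0972, 0.0266]
ee_rot: [[-0.244, -0.924, 0.294], [-0.594, 0.382, 0.708], [-0.766, -0.002, -0.642]]
wrist_force: [0.6, -0.2, 0.1]
gripper_width: 0.342
gripper_force: 30.0
```

```bash
python3 - <<'E'
from h import *
R=goal(-112.5,-50);C=np.array([.638,-.0985,.024])
to(C-R@[-.002,0,-.0017],R)
E
```

```text
t 9.0 p [ 0.6382 -0.0972  0.0266] shift now-frame cm [ 0.48 -0.03  0.24] turn [-0.001  0.001  0.002] shift goal-frame [ 0.48 -0.03  0.24]
F [ 0.6 -0.2  0.1] w 2.97 gf 29.99985096976161 j [-21.8  41.2   3.7 -56.7 -66.5  30.2]
```

Straight down is (tx 0.77, tz 0.64) per cm, and there are about 5 mm to go. I'll step down and watch the force.

Request:
drive_tool:
  rows:
    - {"tx": 0.3,"ty": 0,"tz": 0.2,"ax": 0,"ay": 0,"az": 0,"claw": 2}
    - {"tx": 0,"ty": 0,"tz": 0,"ax": 0,"ay": 0,"az": 0,"claw": 2}
    - {"tx": 0.08,"ty": 0,"tz": 0.06,"ax": 0,"ay": 0,"az": 0,"claw": 2}
    - {"tx": 0,"ty": 0,"tz": 0,"ax": 0,"ay": 0,"az": 0,"claw": 2}

```text
time_s: 9.33
tcp_pos: [0.6379, -0.0977, 0.0212]
ee_rot: [[-0.245, -0.924, 0.294], [-0.594, 0.382, 0.708], [-0.766, -0.001, -0.642]]
wrist_force: [-1.2, 0.3, -1.0]
gripper_width: 0.339
gripper_force: 30.0
```

Request:
drive_tool:
  rows:
    - {"tx": 0.08,"ty": 0,"tz": 0.06,"ax": 0,"ay": 0,"az": 0,"claw": 2}
    - {"tx": 0,"ty": 0,"tz": 0,"ax": 0,"ay": 0,"az": 0,"claw": 2}

```text
time_s: 9.5
tcp_pos: [0.6379, -0.0978, 0.0211]
ee_rot: [[-0.243, -0.924, 0.294], [-0.594, 0.381, 0.709], [-0.767, -0.002, -0.642]]
wrist_force: [-1.4, -0.8, 3.9]
gripper_width: 0.343
gripper_force: 30.0
```

Request:
drive_tool:
  rows:
    - {"tx": 0,"ty": 0,"tz": 0,"ax": 0,"ay": 0,"az": 0,"claw": 4}
    - {"tx": 0,"ty": 0,"tz": 0,"ax": 0,"ay": 0,"az": 0,"claw": 5}
    - {"tx": 0,"ty": 0,"tz": 0,"ax": 0,"ay": 0,"az": 0,"claw": 6}
    - {"tx": 0,"ty": 0,"tz": 0,"ax": 0,"ay": 0,"az": 0,"claw": 6}
    - {"tx": 0,"ty": 0,"tz": 0,"ax": 0,"ay": 0,"az": 0,"claw": 6}
    - {"tx": 0,"ty": 0,"tz": 0,"ax": 0,"ay": 0,"az": 0,"claw": 6}

```text
time_s: 10.0
tcp_pos: [0.6378, -0.0976, 0.02]
ee_rot: [[-0.245, -0.924, 0.293], [-0.594, 0.382, 0.708], [-0.766, -0.001, -0.642]]
wrist_force: [-0.4, 0.2, 0.2]
gripper_width: 0.663
gripper_force: 0.0
```

Request:
drive_tool:
  rows:
    - {"tx": 0,"ty": 0,"tz": -2,"ax": 0,"ay": 0,"az": 0,"claw": 6}
    - {"tx": 0,"ty": 0,"tz": -3,"ax": 0,"ay": 0,"az": 0,"claw": 6}
    - {"tx": -1,"ty": 0,"tz": -3.5,"ax": 0,"ay": 0,"az": 0,"claw": 8.7}
    - {"tx": -3,"ty": 0,"tz": -2.5,"ax": 0,"ay": 0,"az": 0,"claw": 8.7}
    - {"tx": -3,"ty": 0,"tz": -2.5,"ax": 0,"ay": 0,"az": 0,"claw": 8.7}
    - {"tx": -3,"ty": 0,"tz": -2.5,"ax": 0,"ay": 0,"az": 0,"claw": 8.7}
    - {"tx": 0,"ty": 0,"tz": 0,"ax": 0,"ay": 0,"az": 0,"claw": 8.7}

```text
time_s: 10.58
tcp_pos: [0.6182, -0.1536, 0.2093]
ee_rot: [[-0.233, -0.924, 0.303], [-0.601, 0.382, 0.703], [-0.765, -0.019, -0.644]]
wrist_force: [0.6, -0.7, 1.5]
gripper_width: 0.962
gripper_force: 0.0
```

```bash
python3 - <<'E'
from h import *
R=goal(-112.5,50);C=np.array([.638,-.0985,.2])
to(C,R)
p,d=capture("side");q,_=capture("top");np.savez("t4.npz",p=p,d=d,q=q)
b=lambda a,y,x,h,w,k:cv2.resize(a[y:y+h,x:x+w],None,fx=k,fy=k,interpolation=cv2.INTER_NEAREST)
cv2.imwrite("pics/s4.png",np.hstack([b(p,170,260,70,70,5),b(q,105,215,70,70,5)])[:,:,::-1])
E
```

```text
t 10.58 p [ 0.6182 -0.1536  0.2093] shift now-frame cm [-3.06  0.29  5.07] turn [-2.100e-02  1.744e+00  1.000e-03] shift goal-frame [-4.47  0.28 -3.88]
F [ 0.6 -0.7  1.5] w 8.37 gf 0.0 j [-26.   28.8  10.6 -50.8 -80.4  17.1]
```

View pics/s4.png

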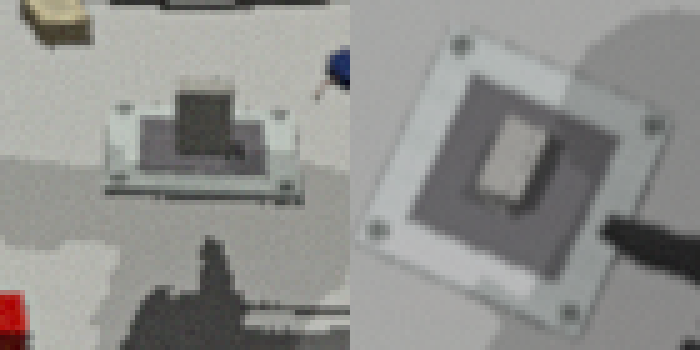

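The sink stands on its side on the pad. The side crop has it at (205,120), base facing the camera. The top crop has it at (513,155), squared with the pad. Now I swing the tool to the other lean.

Request:
drive_tool:
  rows:
    - {"tx": 0,"ty": 0,"tz": 0,"ax": -0.02,"ay": 0.11,"az": 0,"claw": 8.7}
    - {"tx": 0,"ty": 0,"tz": 0,"ax": 0,"ay": 0.11,"az": 0,"claw": 8.7}
    - {"tx": 0,"ty": 0,"tz": 0,"ax": 0,"ay": 0.11,"az": 0,"claw": 8.7}
    - {"tx": 0,"ty": 0,"tz": 0,"ax": 0,"ay": 0.11,"az": 0,"claw": 8.7}
    - {"tx": 0,"ty": 0,"tz": 0,"ax": 0,"ay": 0.11,"az": 0,"claw": 8.7}
    - {"tx": 0,"ty": 0,"tz": 0,"ax": 0,"ay": 0.11,"az": 0,"claw": 8.7}
    - {"tx": 0,"ty": 0,"tz": 0,"ax": 0,"ay": 0.11,"az": 0,"claw": 8.7}
    - {"tx": 0,"ty": 0,"tz": 0,"ax": 0,"ay": 0.11,"az": 0,"claw": 8.7}
    - {"tx": -3,"ty": 0,"tz": 0,"ax": 0,"ay": 0.11,"az": 0,"claw": 8.7}
    - {"tx": -3,"ty": 0,"tz": 0,"ax": 0,"ay": 0.11,"az": 0,"claw": 8.7}

```text
time_s: 11.52
tcp_pos: [0.6372, -0.0962, 0.196]
ee_rot: [[-0.358, -0.929, -0.096], [-0.905, 0.37, -0.21], [0.23, 0.011, -0.973]]
wrist_force: [0.6, -0.7, 0.2]
gripper_width: 0.997
gripper_force: 0.0
```

Request:
drive_tool:
  rows:
    - {"tx": -3,"ty": 0,"tz": 0,"ax": 0,"ay": 0.11,"az": 0,"claw": 8.7}
    - {"tx": -3,"ty": 0,"tz": -1,"ax": 0,"ay": 0.11,"az": 0,"claw": 8.7}
    - {"tx": -3,"ty": 0,"tz": -1,"ax": 0,"ay": 0.11,"az": 0,"claw": 8.7}
    - {"tx": 0,"ty": 0,"tz": 0,"ax": 0,"ay": 0.11,"az": 0,"claw": 8.7}
    - {"tx": 0,"ty": 0,"tz": 0,"ax": 0,"ay": 0.11,"az": 0,"claw": 8.7}
    - {"tx": 0,"ty": 0,"tz": 0,"ax": 0,"ay": 0.09,"az": 0,"claw": 8.7}
    - {"tx": 0,"ty": 0,"tz": 0,"ax": 0,"ay": 0,"az": 0,"claw": 8.7}

```text
time_s: 12.1
tcp_pos: [0.6699, -0.0083, 0.1779]
ee_rot: [[-0.218, -0.931, -0.294], [-0.602, 0.365, -0.71], [0.768, 0.022, -0.639]]
wrist_force: [1.3, 0.1, -1.4]
gripper_width: 1.001
gripper_force: 0.0
```

```bash
python3 - <<'E'
from h import *
q=cv2.medianBlur(np.load("t4.npz")["q"],3);g=q.max(2).astype(int)
print(g[136,225:272])
m=np.zeros_like(g);m[122:152,236:258]=1
print(rect("top",(g>95)*m,.042,(247,136)))
R=goal(-112.5,50);C=np.array([.638,-.0985,.024])
to(C,R)
E
```

```text
[184 184 184 184 184 184 169 127 102 102 102 102 102 101 101  96  95 107
 144 154 154 155 155 154 150 147 138 119  73  60  60  69  91  91  87  86
  85  85  84  84  84  89 120 145 151 150 150]
(((638.22705078125, -96.3580551147461), (57.38719177246094, 40.87923812866211), 1.83660888671875), 468.0)
t 12.1 p [ 0.6699 -0.0083  0.1779] shift now-frame cm [-5.71 -0.66 17.19] turn [-0.    -0.004  0.029] shift goal-frame [-5.65 -0.5  17.21]
F [ 1.3  0.1 -1.4] w 8.71 gf 0.0 j [ 25.4  44.    6.2  31.1 -93.4 -56.3]
```

```bash
python3 - <<'E'
from h import *
q=cv2.medianBlur(np.load("t4.npz")["q"],3);g=q.max(2).astype(int)
m=np.zeros_like(g);m[122:152,236:258]=1
print(rect("top",(g>122)*m,.042,(247,135)))
R=goal(-112.5,50);C=np.array([.638,-.0985,.024])
to(C-R@[.002,0,-.0017],R)
E
```

```text
(((639.2671508789062, -97.4296875), (16.786251068115234, 30.323877334594727), 68.32366943359375), 110.5)
t 12.1 p [ 0.6699 -0.0083  0.1779] shift now-frame cm [-5.91 -0.67 17.35] turn [-0.    -0.004  0.029] shift goal-frame [-5.85 -0.5  17.38]
F [ 1.3  0.1 -1.4] w 8.71 gf 0.0 j [ 25.4  44.    6.2  31.1 -93.4 -56.3]
```

Request:
drive_tool:
  rows:
    - {"tx": -2.8,"ty": -0.3,"tz": 0,"ax": 0,"ay": -0.004,"az": 0.029,"claw": 8.7}
    - {"tx": -2.8,"ty": -0.2,"tz": 0,"ax": 0,"ay": 0,"az": 0,"claw": 8.7}
    - {"tx": 0,"ty": 0,"tz": 3.5,"ax": 0,"ay": 0,"az": 0,"claw": 8.7}
    - {"tx": 0,"ty": 0,"tz": 3.5,"ax": 0,"ay": 0,"az": 0,"claw": 8.7}
    - {"tx": 0,"ty": 0,"tz": 2,"ax": 0,"ay": 0,"az": 0,"claw": 8.7}
    - {"tx": 0,"ty": 0,"tz": 0,"ax": 0,"ay": 0,"az": 0,"claw": 8.7}

```text
time_s: 12.6
tcp_pos: [0.6593, -0.0459, 0.0799]
ee_rot: [[-0.255, -0.92, -0.298], [-0.596, 0.392, -0.701], [0.762, -0.001, -0.648]]
wrist_force: [-1.0, 0.0, 0.2]
gripper_width: 1.0
gripper_force: 0.0
```

```bash
python3 - <<'E'
from h import *
R=goal(-112.5,50);C=np.array([.638,-.0985,.024])
to(C-R@[.002,0,-.0017],R)
E
```

```text
t 12.6 p [ 0.6593 -0.0459  0.0799] shift now-frame cm [-0.78 -0.1   8.12] turn [ 0.007  0.007 -0.007] shift goal-frame [-0.83 -0.05  8.11]
F [-1.   0.   0.2] w 8.7 gf 0.0 j [ 22.8  47.6  -1.6  32.4 -82.3 -62.7]
```

Request:
drive_tool:
  rows:
    - {"tx": -0.8,"ty": -0.05,"tz": 0,"ax": 0.007,"ay": 0.007,"az": -0.007,"claw": 8.7}
    - {"tx": 0,"ty": 0,"tz": 3,"ax": 0,"ay": 0,"az": 0,"claw": 8.7}
    - {"tx": 0,"ty": 0,"tz": 3,"ax": 0,"ay": 0,"az": 0,"claw": 8}
    - {"tx": 0,"ty": 0,"tz": 1.6,"ax": 0,"ay": 0,"az": 0,"claw": 7}
    - {"tx": 0,"ty": 0,"tz": 0,"ax": 0,"ay": 0,"az": 0,"claw": 6}
    - {"tx": 0,"ty": 0,"tz": 0,"ax": 0,"ay": 0,"az": 0,"claw": 5}

```text
time_s: 13.1
tcp_pos: [0.6456, -0.0907, 0.0289]
ee_rot: [[-0.25, -0.926, -0.282], [-0.595, 0.376, -0.71], [0.764, -0.01, -0.646]]
wrist_force: [0.6, 0.9, 0.3]
gripper_width: 0.781
gripper_force: 0.0
```

```bash
python3 - <<'E'
from h import *
R=goal(-112.5,50);C=np.array([.638,-.0985,.024])
to(C-R@[.002,0,-.0017],R)
E
```

```text
t 13.1 p [ 0.6456 -0.0907  0.0289] shift now-frame cm [0.08 0.42 1.26] turn [-0.011  0.004 -0.003] shift goal-frame [0.08 0.41 1.26]
F [0.6 0.9 0.3] w 6.79 gf 0.0 j [ 19.8  48.9  -8.8  36.6 -74.  -66. ]
```

Request:
drive_tool:
  rows:
    - {"tx": 0.08,"ty": 0.4,"tz": 0.6,"ax": -0.011,"ay": 0.004,"az": 0,"claw": 5}
    - {"tx": 0,"ty": 0,"tz": 0.6,"ax": 0,"ay": 0,"az": 0,"claw": 5}
    - {"tx": 0,"ty": 0,"tz": 0,"ax": 0,"ay": 0,"az": 0,"claw": 4.5}
    - {"tx": 0,"ty": 0,"tz": 0,"ax": 0,"ay": 0,"az": 0,"claw": 4}

```text
time_s: 13.43
tcp_pos: [0.6376, -0.0982, 0.0216]
ee_rot: [[-0.248, -0.923, -0.293], [-0.592, 0.384, -0.708], [0.766, -0.002, -0.642]]
wrist_force: [0.4, 1.0, 1.0]
gripper_width: 0.523
gripper_force: 0.0
```

```bash
python3 - <<'E'
from h import *
R=goal(-112.5,50);C=np.array([.638,-.0985,.024])
to(C-R@[.002,0,-.0017],R)
E
```

```text
t 13.43 p [ 0.6376 -0.0982  0.0216] shift now-frame cm [-0.   -0.05  0.02] turn [ 0.    -0.001 -0.003] shift goal-frame [-0.   -0.05  0.02]
F [0.4 1.  1. ] w 4.55 gf 0.0 j [ 19.3  49.1  -9.9  36.6 -73.3 -66.5]
```

Request:
drive_tool:
  rows:
    - {"tx": 0,"ty": -0.05,"tz": 0,"ax": 0,"ay": 0,"az": 0,"claw": 3.5}
    - {"tx": 0,"ty": 0,"tz": 0,"ax": 0,"ay": 0,"az": 0,"claw": 2.8}
    - {"tx": 0,"ty": 0,"tz": 0,"ax": 0,"ay": 0,"az": 0,"claw": 2}
    - {"tx": 0,"ty": 0,"tz": 0,"ax": 0,"ay": 0,"az": 0,"claw": 2}
    - {"tx": 0,"ty": 0,"tz": 0,"ax": 0,"ay": 0,"az": 0,"claw": 2}
    - {"tx": 0,"ty": 0,"tz": 0,"ax": 0,"ay": 0,"az": 0,"claw": 2}

```text
time_s: 13.93
tcp_pos: [0.638, -0.0986, 0.0216]
ee_rot: [[-0.248, -0.923, -0.294], [-0.592, 0.384, -0.708], [0.767, -0.002, -0.642]]
wrist_force: [0.1, 1.5, 0.3]
gripper_width: 0.333
gripper_force: 30.0
```

Request:
drive_tool:
  rows:
    - {"tx": 1.4,"ty": 0,"tz": -1.2,"ax": 0,"ay": 0,"az": 0,"claw": 2}
    - {"tx": 2.7,"ty": 0,"tz": -2.2,"ax": 0,"ay": 0,"az": 0,"claw": 2}
    - {"tx": 2.7,"ty": 0,"tz": -2.2,"ax": 0,"ay": 0,"az": 0,"claw": 2}
    - {"tx": 2.7,"ty": 0,"tz": -2.2,"ax": 0,"ay": -0.1,"az": 0,"claw": 2}
    - {"tx": 0,"ty": 0,"tz": 0,"ax": 0,"ay": -0.11,"az": 0,"claw": 2}
    - {"tx": 0,"ty": 0,"tz": 0,"ax": 0,"ay": -0.11,"az": 0,"claw": 2}
    - {"tx": 0,"ty": 0,"tz": 0,"ax": 0,"ay": -0.11,"az": 0,"claw": 2}
    - {"tx": 0,"ty": 0,"tz": 0,"ax": 0,"ay": -0.11,"az": 0,"claw": 2}
    - {"tx": 0,"ty": 0,"tz": 0,"ax": 0,"ay": -0.11,"az": 0,"claw": 2}
    - {"tx": 0,"ty": 0,"tz": 0,"ax": 0,"ay": -0.11,"az": 0,"claw": 2}

```text
time_s: 14.77
tcp_pos: [0.6371, -0.0994, 0.1467]
ee_rot: [[-0.382, -0.924, -0.037], [-0.918, 0.384, -0.101], [0.107, -0.004, -0.994]]
wrist_force: [0.1, -0.5, -0.6]
gripper_width: 0.335
gripper_force: 30.0
```

Request:
drive_tool:
  rows:
    - {"tx": 0,"ty": 0,"tz": 0,"ax": 0,"ay": -0.11,"az": 0,"claw": 2}
    - {"tx": 0,"ty": 0,"tz": 0,"ax": 0,"ay": -0.11,"az": 0,"claw": 2}
    - {"tx": 0,"ty": 0,"tz": 0,"ax": 0,"ay": -0.11,"az": 0,"claw": 2}
    - {"tx": 0,"ty": 0,"tz": 0,"ax": 0,"ay": -0.11,"az": 0,"claw": 2}
    - {"tx": 0,"ty": 0,"tz": 0,"ax": 0,"ay": -0.11,"az": 0,"claw": 2}
    - {"tx": 0,"ty": 0,"tz": 0,"ax": 0,"ay": -0.11,"az": 0,"claw": 2}
    - {"tx": 0,"ty": 0,"tz": 0,"ax": 0,"ay": 0,"az": 0,"claw": 2}

```text
time_s: 15.35
tcp_pos: [0.6359, -0.1032, 0.1445]
ee_rot: [[-0.332, -0.921, 0.204], [-0.785, 0.39, 0.482], [-0.523, -0.0, -0.852]]
wrist_force: [-0.0, 0.7, -0.5]
gripper_width: 0.338
gripper_force: 30.0
```

```bash
python3 - <<'E'
from h import *
R=goal(-112.5,-40);C=np.array([.638,-.0985,.015])
to(C-R@[.002,0,-.0017],R);to(C+[0,0,.04]-R@[.002,0,-.0017],R)
E
```

```text
t 15.35 p [ 0.6359 -0.1032  0.1445] shift now-frame cm [ 6.11  0.   11.44] turn [-0.005 -0.148 -0.006] shift goal-frame [ 7.730e+00 -1.000e-02  1.042e+01]
F [-0.   0.7 -0.5] w 2.94 gf 29.998801052570343 j [-11.5  27.8   3.8 -34.8 -63.8   3.7]
t 15.35 p [ 0.6359 -0.1032  0.1445] shift now-frame cm [ 4.02 -0.    8.03] turn [-0.005 -0.148 -0.006] shift goal-frame [ 5.16 -0.01  7.35]
F [-0.   0.7 -0.5] w 2.94 gf 29.998801052570343 j [-11.5  27.8   3.8 -34.8 -63.8   3.7]
```

Request:
drive_tool:
  rows:
    - {"tx": 0,"ty": 0,"tz": 0,"ax": -0.005,"ay": -0.075,"az": -0.006,"claw": 2}
    - {"tx": 0,"ty": 0,"tz": 0,"ax": 0,"ay": -0.073,"az": 0,"claw": 2}
    - {"tx": 1.7,"ty": 0,"tz": 2.4,"ax": 0,"ay": 0,"az": 0,"claw": 2}
    - {"tx": 1.7,"ty": 0,"tz": 2.4,"ax": 0,"ay": 0,"az": 0,"claw": 2}
    - {"tx": 1.7,"ty": 0,"tz": 2.4,"ax": 0,"ay": 0,"az": 0,"claw": 2}
    - {"tx": 1.3,"ty": 0,"tz": 1.5,"ax": 0,"ay": 0,"az": 0,"claw": 2}
    - {"tx": 0,"ty": 0,"tz": 0,"ax": 0,"ay": 0,"az": 0,"claw": 2}

```text
time_s: 15.93
tcp_pos: [0.6366, -0.0923, 0.0321]
ee_rot: [[-0.295, -0.927, 0.234], [-0.711, 0.376, 0.594], [-0.639, 0.009, -0.769]]
wrist_force: [-0.3, -0.2, -0.4]
gripper_width: 0.337
gripper_force: 30.0
```

```bash
python3 - <<'E'
from h import *
R=goal(-112.5,-40);C=np.array([.638,-.0985,.015])
to(C-R@[.002,0,-.0017],R)
E
```

```text
t 15.93 p [ 0.6366 -0.0923  0.0321] shift now-frame cm [ 1.3  -0.38  1.15] turn [ 0.011 -0.005 -0.   ] shift goal-frame [ 1.3  -0.36  1.14]
F [-0.3 -0.2 -0.4] w 2.93 gf 29.9992130510509 j [-15.9  37.5   1.9 -47.2 -60.1  20.3]
```

Request:
drive_tool:
  rows:
    - {"tx": 0.5,"ty": -0.3,"tz": 0.2,"ax": 0.011,"ay": -0.005,"az": 0,"claw": 2}
    - {"tx": 0.4,"ty": 0,"tz": 0.4,"ax": 0,"ay": 0,"az": 0,"claw": 2}
    - {"tx": 0,"ty": 0,"tz": 0,"ax": 0,"ay": 0,"az": 0,"claw": 2}
    - {"tx": 0,"ty": 0,"tz": 0,"ax": 0,"ay": 0,"az": 0,"claw": 2}

```text
time_s: 16.27
tcp_pos: [0.6419, -0.098, 0.0275]
ee_rot: [[-0.287, -0.923, 0.255], [-0.709, 0.384, 0.591], [-0.644, -0.011, -0.765]]
wrist_force: [-0.1, -0.5, -0.0]
gripper_width: 0.335
gripper_force: 30.0
```

```bash
python3 - <<'E'
from h import *
R=goal(-112.5,-40);C=np.array([.638,-.0985,.015])
to(C-R@[.002,0,-.0017],R)
E
```

```text
t 16.27 p [ 0.6419 -0.098   0.0275] shift now-frame cm [0.75 0.35 1.  ] turn [-0.009  0.001  0.006] shift goal-frame [0.75 0.34 1.  ]
F [-0.1 -0.5 -0. ] w 2.91 gf 30.000108294188976 j [-16.6  38.    2.1 -48.  -59.3  21.7]
```

Request:
drive_tool:
  rows:
    - {"tx": 0.3,"ty": 0.34,"tz": 0.5,"ax": -0.009,"ay": 0,"az": 0.006,"claw": 2}
    - {"tx": 0,"ty": 0,"tz": 0,"ax": 0,"ay": 0,"az": 0,"claw": 2}
    - {"tx": 0,"ty": 0,"tz": 0,"ax": 0,"ay": 0,"az": 0,"claw": 2}

```text
time_s: 16.52
tcp_pos: [0.6384, -0.0955, 0.0204]
ee_rot: [[-0.294, -0.924, 0.245], [-0.706, 0.383, 0.595], [-0.644, 0.002, -0.765]]
wrist_force: [0.0, -0.0, -1.8]
gripper_width: 0.337
gripper_force: 30.0
```

```bash
python3 - <<'E'
from h import *
R=goal(-112.5,-40);C=np.array([.638,-.0985,.015])
to(C-R@[.002,0,-.0017],R)
E
```

```text
t 16.52 p [ 0.6384 -0.0955  0.0204] shift now-frame cm [ 0.37 -0.08  0.4 ] turn [ 0.001  0.001 -0.001] shift goal-frame [ 0.37 -0.08  0.4 ]
F [ 0.  -0.  -1.8] w 2.93 gf 30.000021122395992 j [-16.5  38.5   1.8 -48.1 -59.3  21.8]
```

Request:
drive_tool:
  rows:
    - {"tx": 0.25,"ty": -0.05,"tz": 0.25,"ax": 0,"ay": 0,"az": 0,"claw": 2}
    - {"tx": 0,"ty": 0,"tz": 0,"ax": 0,"ay": 0,"az": 0,"claw": 2}
    - {"tx": 0,"ty": 0,"tz": 0,"ax": 0,"ay": 0,"az": 0,"claw": 2}

```text
time_s: 16.77
tcp_pos: [0.6388, -0.0961, 0.0166]
ee_rot: [[-0.294, -0.924, 0.245], [-0.706, 0.383, 0.595], [-0.644, 0.002, -0.765]]
wrist_force: [-0.6, 0.1, -0.9]
gripper_width: 0.34
gripper_force: 30.0
```

Request:
drive_tool:
  rows:
    - {"tx": 0.07,"ty": 0,"tz": 0.08,"ax": 0,"ay": 0,"az": 0,"claw": 2}
    - {"tx": 0,"ty": 0,"tz": 0,"ax": 0,"ay": 0,"az": 0,"claw": 2}

```text
time_s: 16.93
tcp_pos: [0.6389, -0.0962, 0.0156]
ee_rot: [[-0.294, -0.924, 0.245], [-0.706, 0.383, 0.595], [-0.644, 0.002, -0.765]]
wrist_force: [-0.3, -0.4, -0.5]
gripper_width: 0.338
gripper_force: 30.0
```

```bash
python3 - <<'E'
from h import *
R=goal(-112.5,-40);C=np.array([.638,-.0985,.015])
to(C-R@[.002,0,-.0017],R)
E
```

```text
t 16.93 p [ 0.6389 -0.0962  0.0156] shift now-frame cm [ 0.03 -0.01  0.05] turn [ 0.001  0.001 -0.001] shift goal-frame [ 0.03 -0.01  0.05]
F [-0.3 -0.4 -0.5] w 2.94 gf 30.000017322599888 j [-16.6  39.    1.9 -48.3 -59.1  22.2]
```

Request:
drive_tool:
  rows:
    - {"tx": 0.05,"ty": 0,"tz": 0.06,"ax": 0,"ay": 0,"az": 0,"claw": 2}
    - {"tx": 0,"ty": 0,"tz": 0,"ax": 0,"ay": 0,"az": 0,"claw": 2}

```text
time_s: 17.1
tcp_pos: [0.6388, -0.0961, 0.0148]
ee_rot: [[-0.294, -0.924, 0.245], [-0.706, 0.383, 0.595], [-0.644, 0.002, -0.765]]
wrist_force: [-0.3, -0.3, -0.3]
gripper_width: 0.334
gripper_force: 30.0
```

Request:
drive_tool:
  rows:
    - {"tx": 0.05,"ty": 0,"tz": 0.06,"ax": 0,"ay": 0,"az": 0,"claw": 2}
    - {"tx": 0,"ty": 0,"tz": 0,"ax": 0,"ay": 0,"az": 0,"claw": 2}

```text
time_s: 17.27
tcp_pos: [0.639, -0.0961, 0.0145]
ee_rot: [[-0.294, -0.924, 0.246], [-0.706, 0.383, 0.595], [-0.644, 0.001, -0.765]]
wrist_force: [-1.1, -0.4, 0.6]
gripper_width: 0.339
gripper_force: 30.0
```

Request:
drive_tool:
  rows:
    - {"tx": 0,"ty": 0,"tz": 0,"ax": 0,"ay": 0,"az": 0,"claw": 3.5}
    - {"tx": 0,"ty": 0,"tz": 0,"ax": 0,"ay": 0,"az": 0,"claw": 5}
    - {"tx": 0,"ty": 0,"tz": 0,"ax": 0,"ay": 0,"az": 0,"claw": 6}
    - {"tx": 0,"ty": 0,"tz": 0,"ax": 0,"ay": 0,"az": 0,"claw": 6}
    - {"tx": 0,"ty": 0,"tz": 0,"ax": 0,"ay": 0,"az": 0,"claw": 6}
    - {"tx": 0,"ty": 0,"tz": -2,"ax": 0,"ay": 0,"az": 0,"claw": 6}
    - {"tx": 0,"ty": 0,"tz": -4,"ax": 0,"ay": 0,"az": 0,"claw": 6}
    - {"tx": 0,"ty": 0,"tz": -4,"ax": 0,"ay": 0,"az": 0,"claw": 6}
    - {"tx": 0,"ty": 0,"tz": -4,"ax": 0,"ay": 0,"az": 0,"claw": 6}
    - {"tx": 0,"ty": 0,"tz": -4,"ax": 0,"ay": 0,"az": 0,"claw": 6}

```text
time_s: 18.1
tcp_pos: [0.594, -0.2041, 0.1533]
ee_rot: [[-0.294, -0.924, 0.245], [-0.707, 0.383, 0.595], [-0.643, 0.002, -0.765]]
wrist_force: [1.1, -0.5, -0.9]
gripper_width: 0.686
gripper_force: 0.0
```

```bash
python3 - <<'E'
from h import *
p,d=capture("side");q,_=capture("top");np.savez("t5.npz",p=p,d=d,q=q)
b=lambda a,y,x,h,w,k:cv2.resize(a[y:y+h,x:x+w],None,fx=k,fy=k,interpolation=cv2.INTER_CUBIC)
cv2.imwrite("pics/s5.png",np.hstack([b(p,175,270,60,60,6),b(q,108,218,60,60,6)])[:,:,::-1])
E
```

```text
(no output)
```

View pics/s5.png

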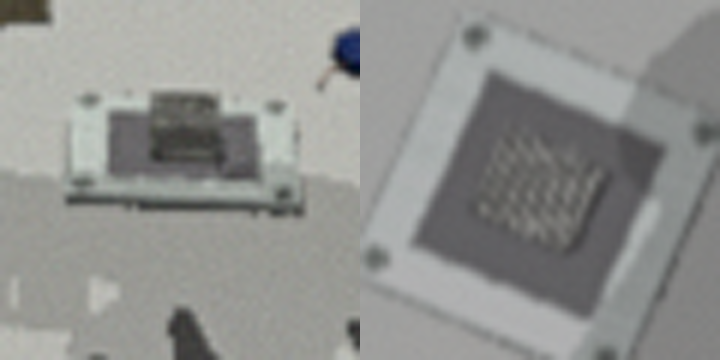

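It lies fins up on the pad, at side crop (185,128) and top crop (538,190). I'll check centring and yaw.

```bash
python3 - <<'E'
from h import *
q=np.load("t5.npz")["q"];f=lambda c:(np.array(c,float)-[360,0])/6+[218-.5+.083,108-.5+.083]
P=ray("top",f([(490,72),(665,147),(593,318),(415,243)]),.006);print("pad",P.mean(0).round(4),cv2.minAreaRect((P[:,:2]*1000).astype(np.float32)))
lab=cv2.cvtColor(q,cv2.COLOR_RGB2LAB).astype(int);b=cv2.GaussianBlur(lab[:,:,2].astype(np.float32),(3,3),0)
print(b[140,226:270].round(0).astype(int))
for th in (128.0,129.5,131):
    m=np.zeros(b.shape,np.uint8);m[124:156,232:264]=b[124:156,232:264]>th
    m=cv2.morphologyEx(m,cv2.MORPH_CLOSE,np.ones((3,3)));print(th,rect("top",m,.024,(247,139)))
E
```

```text
pad [ 0.6395 -0.0985  0.006 ] ((639.6265869140625, -98.61972045898438), (65.0450210571289, 63.94583511352539), 68.64879608154297)
[128 128 128 127 127 127 126 126 126 126 127 128 129 129 130 130 129 129
 129 129 129 129 129 129 129 129 129 129 129 129 129 128 127 126 126 127
 127 127 127 127 128 128 128 128]
128.0 (((637.2743530273438, -97.90960693359375), (36.08744812011719, 32.47663116455078), 68.3657455444336), 256.5)
none (247, 139)
129.5 None
none (247, 139)
131 None
```

The centre is within about 2 mm of the pad's centre and yaw agrees within 1°. The gripper is clear. Handing in.

```bash
python3 -c "
from station import *
print(finish_job())"
```

```text
the job is handed in; nothing more can be done
None
```

The upside-down heat sink now lies fins up on the pad, within about 2 mm of its centre and 1° of square; the other sink was never approached, and I handed the job in after about 18 s on the robot's clock.

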